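# Set up the nail station: hang the bottle bin and fill it from the case

## Robot

A 6-joint arm with a two-finger parallel gripper is mounted at the origin on the work surface. World frame = base frame: x ahead of the robot, y to its left, z up, the work surface at z = 0. Lengths are in m, angles in degrees, forces in N, time in s.
With the tool pointing down it reaches from about 0.35 to 0.875 m from the base axis. Payload 4.2 kg.
Tool frame: the origin (TCP) lies midway between the tips of the shut fingers; the grasp point (between the pads) lies 19 mm behind it; z points along the fingers, y is the line along which they close (so a half turn about z gives the same grasp; the last joint's range is limited). The gripper opens to 87 mm and grips with 3 to 60 N. Pads are 19 mm wide; open, the fingers measure 117 mm over their backs; the gripper's body (75 mm by 190 mm) begins 51 mm behind the grasp point.
Start: joints at [90.046, 22.042, 0.453, 0, -68.411, -14.817], TCP at [0.159, 0.604, 0.223] pointing down, gripper open.
Joint ranges: [-179.83, 179.83], [-69.29, 118.12], [-61.27, 80.66], [-181.25, 117.63], [-171.15, -9.14], [-177.46, 177.46]. Speed limits (degrees/s): [159.86, 159.86, 180, 180, 180, 180].

## Interface

Orientations are given as a 3x3 rotation matrix whose columns are the frame's x, y, z axes.
In Python, from station import r, cams gives the robot as it stands.
- The arm moves only by the tool play_rows, never from a script. Its argument "commands" is text: rows parted by semicolons, each of 6 numbers parted by spaces: the shift along the world's x, y, z normalised to -1 to 1, where 1 is 30 mm, then the turn, a rotation vector about the world's x, y, z normalised to -1 to 1, where 1 is 0.15 rad. A call has 1 to 20 rows; each row shifts and turns the commanded pose from where the row before left it; what a row does not reach is not made up. A row lasts 1/10 s, in which the tool goes at most 50 mm and 8.59 degrees, less where a joint would pass 70% of its speed; a pose out of reach is approached as far as the arm can. A call with a number of a shift or a turn outside -1 to 1 is refused whole. A call with a gripper value outside its range is refused whole. "grip" is the finger opening in mm, from 0 to 87, set as the call begins (left out, the last holds). The fingers move at their own pace and stop on an object; the grip force is fixed at half the most. Time passes only in rows, so rows that do not move let the fingers close. It gives the time, the measured TCP pose, the force, the opening and the grip force at its end, in the units of the state.
- r.sense(): the state, without advancing time (a new reading comes with each control period).
- cams.capture(name): name is "scene" or "top" or "wrist"; returns (picture, depth): 384x512x3 uint8, blue, green, red; 384x512 float32, m along the optical axis (not along the pixel's ray), 0 where there is no reading.
- cams.camera_info(name): a dict with "mtx" (3x3 intrinsics, pixels), "R" (3x3) and "t" (3): a world point X has camera coordinates R X + t. Camera axes: x right, y down, z forward; pixel columns grow to the right and rows downward; lengths in m; the calibration is good to about 2 mm. A picture is of the moment at which its call begins: read the wrist's pose just before it. camera_info takes no time and is no camera call; for the wrist camera it gives the pose at the moment of the call.
- r.finish_job(): hands the job in; it is judged then, once.
The state is a dict: "time_s": time; "joints": joint angles; "joint_velocities": joint speeds; "effort": joint torques, N m; "tcp_pos": TCP position; "ee_rot": TCP orientation; "wrist_force": force on the tool from outside, world axes, zero at the start; "moment": the same for the moment, N m; "gripper_width": opening from 0.0 (shut) to 1.0 (fully open); "gripper_force": force on a finger pad.
Only numpy, scipy, OpenCV 4.12 (cv2) and the standard library are available. Lean on these libraries where they do the work, as an engineer would, in place of code of your own. Each camera call takes 0.05 s, during which the arm holds its last target. There are 200 camera calls.

## Task

Set up the nail station for the day: open the carrying case until its lid stays up by itself, hang the red bin by its lip on the topmost rail of the louvred panel, about in the middle, and have every gel bottle from the case standing in a pocket of the hanging bin, one to a pocket. Then close the case again. The powder tin stays in the case, and the other tin and the two tall bottles on the desk are to be left where they are.

Things in the scene. Friction and masses are not known exactly. Their poses are not given: they have to be found in the camera images.
- case: Beige carrying case, fixed on the desk: open box 150 (x) x 240 (y) x 58 mm high, 6 mm walls and floor, with a hinged lid 54 mm high (112 mm in all when shut). Origin: centre of its underside; +x points to the hinge side, -x to the opening side with the black tab. The gel bottles and the powder tin stand loose on its floor, 6 mm above the origin.
- case_lid (a joint): Lid angle in rad: 0 shut, grows as the free edge swings up and over towards the hinge side, stop at 1.75. Damped, not sprung: below about 1.1 rad it sinks shut by its own weight, beyond that it falls on to the stop and stays. About 0.3 kg; lifting at the tab takes 2 to 4 N. Shallow shell: panel and rims 5 mm thick, 54 mm deep, free edge 150 mm from the hinge.
- lid_tab (a point): Gripping point of the black pull tab on the lid, 26 mm above the lid's outer face. The tab is 12 (across the hinge line) x 28 (along it) x 36 mm high, midway along the lid, its centre 22 mm from the free edge. The point and its axes turn with the lid (z out of the lid's face). Lid shut: 128 mm on the -x side of the hinge line and 80 mm above it.
- lid_hinge (a point): Middle of the lid's hinge line, on the case's far rim (x = 75 mm, z = 58 mm of the case); the line runs along the case's y axis.
- panel: White desktop louvred panel, fixed: base plate 160 (x) x 280 (y) x 6 mm with an upright sheet 155 mm high, its front face (towards -x) at x = 55 mm. Before it three grey louvre rails 270 mm long along y, upper edges at z = 130, 90, 50 mm: upright tongues at x = 31 to 34 mm, 24 mm high, the gap behind (21 mm wide) open at the top. Origin: centre of the base plate's underside.
- rail_top (a point): Middle of the upper edge of the topmost louvre rail (x = 32.5 mm, z = 130 mm of the panel); axes as the panel's.
- bin_mid (a point): Centre of the red bin's box, 28 mm above its underside; about 0.2 kg. Box 70 (x) x 194 (y) x 56 mm high, walls and floor 4 mm, four pockets in a row along y, each 62 (x) x 42 (y) x 52 mm deep. Its back (+x side) carries the hanging lip. Hung properly the box is level (it may sag 0.1 rad), its back wall against the rail's tongue, its underside about 78 mm above the desk.
- bin_lip (a point): Middle of the bin's hanging lip, 150 mm long, at its lower edge (x = 50 mm, 6 mm above bin_mid). The lip leaves the back rim and slopes down and away; the slot between back wall (x = 35 mm) and lip is 5 mm wide at its top, 4 mm below the rim, and 13 mm at its open lower end, 23 mm below the rim; the lip reaches x = 53 mm.
- bin_tab (a point): Gripping point of the bin's upright carrying tab, 54 mm above bin_mid; the tab is 40 (x) x 10 (y) mm and rises 42 mm above the rim in the middle of the bin, over the centre of mass; its top is 16 mm above this point.
- pocket1 (a point): Centre of the floor of bin pocket 1 (bin_mid axes: y = -72 mm, 24 mm below bin_mid); the pocket's rim is 52 mm above it.
- pocket2 (a point): Centre of the floor of bin pocket 2 (bin_mid axes: y = -26 mm, 24 mm below bin_mid); the pocket's rim is 52 mm above it.
- pocket3 (a point): Centre of the floor of bin pocket 3 (bin_mid axes: y = 26 mm, 24 mm below bin_mid); the pocket's rim is 52 mm above it.
- pocket4 (a point): Centre of the floor of bin pocket 4 (bin_mid axes: y = 72 mm, 24 mm below bin_mid); the pocket's rim is 52 mm above it.
- gel1_mid (a point): Gel polish bottle with a black cap and band, 96 mm high: dark round body 34 mm in diameter and 47 mm high, short shoulder, then from 54 mm up a cylindrical cap 24 mm in diameter to the top; about 0.075 kg. The point is on its axis, 48 mm above its foot; z along the axis, towards the cap. It may be absent.
- gel2_mid (a point): Gel polish bottle with a pale pink cap and band, 96 mm high: dark round body 34 mm in diameter and 47 mm high, short shoulder, then from 54 mm up a cylindrical cap 24 mm in diameter to the top; about 0.075 kg. The point is on its axis, 48 mm above its foot; z along the axis, towards the cap. It may be absent.
- gel3_mid (a point): Gel polish bottle with a gold cap and band, 96 mm high: dark round body 34 mm in diameter and 47 mm high, short shoulder, then from 54 mm up a cylindrical cap 24 mm in diameter to the top; about 0.075 kg. The point is on its axis, 48 mm above its foot; z along the axis, towards the cap. It may be absent.
- gel4_mid (a point): Gel polish bottle with a dark plum cap and band, 96 mm high: dark round body 34 mm in diameter and 47 mm high, short shoulder, then from 54 mm up a cylindrical cap 24 mm in diameter to the top; about 0.075 kg. The point is on its axis, 48 mm above its foot; z along the axis, towards the cap. It may be absent.
- powder_tin_mid (a point): Round teal powder tin, 57 mm in diameter, 27 mm high, standing in the case among the bottles: stays there. Point at its centre.
- desk_tin_mid (a point): The same kind of tin on the desk near the robot: leave alone. Point at its centre.
- green_mid (a point): Green bottle, 48 mm in diameter, 135 mm high, standing on the far side of the desk: leave alone. Point at its centre.
- spray_mid (a point): Grey spray bottle with a black head, 50 mm in diameter, 153 mm high, beside the green one: leave alone. Point at its centre.
Not all that is in view belongs to the job. What is shaped like the part that bears bin_mid but green is not meant.

How it is judged:
By the outcome, as a careful person would: the job done as asked, in the order asked, and still so for the second after the job is handed in, with the robot touching nothing.
Of gel1, gel2, gel3, gel4 only 3 to 4 are there at a start; the rules pass over those that are not, and their reading is None.
At some moment in a run one of bin may be knocked a few centimetres aside while the robot is not near it.
Once in a run the grip may slacken for a moment while it holds something.
It also fails if it takes over 210 s, if anything falls off the work surface, if the arm or the gripper's body presses on something with over 40 N, if the wrist force passes 120 N, or if a joint passes its speed limit or range.

## Working session

There is one attempt and no reset: what is moved stays moved. The work goes in short steps, Python scripts to look and compute and a tool call to move; the robot and the scene stay as the last step left them, time stands still between calls to the robot, and variables do not carry over. Pictures are saved under pics/ and viewed, at most 14 in all, crops included, and the job is handed in when it is done.

Besides the shell and the picture viewer there is one more tool, called in YAML: its name, and indented under it one key for each argument. play_rows: Moves the arm, as the interface text tells. Scaled input: -1 to 1 covers 30 mm each way for a shift and 0.15 rad each way for a turn. Its arguments: {"type":"object","properties":{"commands":{"type":"string"},"grip":{"type":"number"}},"required":["commands"]}

```bash
ls; mkdir -p pics; cat > h.py <<'E'
import numpy as np, cv2
from station import r, cams
def cap(name):
    info=cams.camera_info(name); p,d=cams.capture(name); return p,d,info
def cloud(d,info):
    K,R,t=[np.array(info[k],float) for k in("mtx","R","t")]
    v,u=np.mgrid[:d.shape[0],:d.shape[1]]
    c=np.stack([(u-K[0,2])/K[0,0]*d,(v-K[1,2])/K[1,1]*d,d],-1)
    X=(c-t.ravel())@R
    X[d==0]=np.nan
    return X
E
python3 - <<'E'
from h import *
for n in("scene","top"):
    p,d,i=cap(n); np.savez(f"{n}0.npz",p=p,X=cloud(d,i)); cv2.imwrite(f"pics/{n}0.png",cv2.resize(p,(800,600)))
    print(n,-np.array(i["R"]).T@np.ravel(i["t"]), np.array(i["mtx"])[0,0])
s=r.sense();print(s)
E
```

```text
pics
scene [0.86748973 0.74421074 1.12143809] 416.51734021329344
top [0.34484569 0.08258    1.2178189 ] 387.912643338146
{'time_s': 0.1, 'joints': array([ 9.00459555e+01,  2.20851107e+01,  3.86732737e-01, -2.44692842e-02,
       -6.84106431e+01, -1.48146309e+01]), 'joint_velocities': array([ 0.009153  , -0.0688635 ,  0.29913047,  0.21087352, -0.00323141,
        0.05652001]), 'effort': array([ 3.34673268e-04, -3.91687846e+01,  1.87936825e+01,  4.23193574e+00,
        1.34667123e-02, -7.18475553e-05]), 'tcp_pos': array([0.15919403, 0.60382513, 0.22157832]), 'ee_rot': array([[ 9.66922755e-01, -2.55069069e-01, -3.95582163e-04],
       [-2.55069355e-01, -9.66920887e-01, -1.90306197e-03],
       [ 1.02915589e-04,  1.94101481e-03, -9.99998111e-01]]), 'wrist_force': array([ 0.26228056,  0.42934061, -0.4107711 ]), 'moment': array([0.01552217, 0.05060815, 0.03013623]), 'gripper_force': 0.0, 'gripper_width': 1.004753932605236}
```

View pics/top0.png

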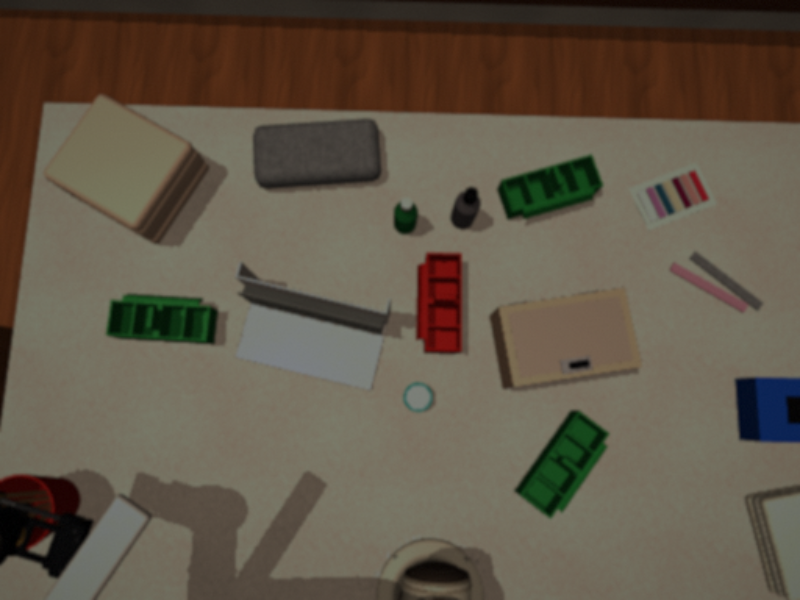

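View pics/scene0.png

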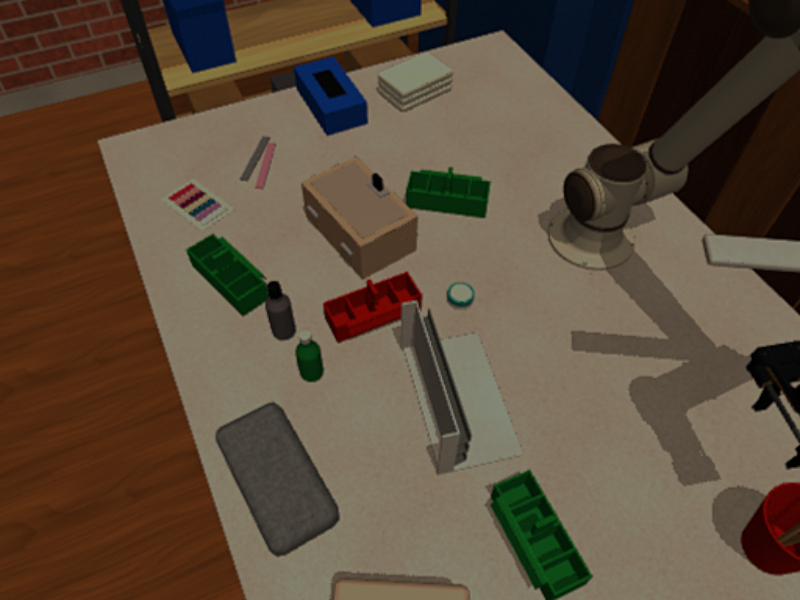

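The top view (800x600) shows the red bin at (440,300), lip side left. The look-alikes are green bins at (163,320), (550,187) and (562,463), plus a red cup at (40,505). The case is at (567,338) with its tab at (577,364), the blue box at (780,410) is not it, and the panel is at (315,325). The desk tin is at (418,397) and the green and spray bottles are at (405,217) and (466,208).

```bash
cat > m.py <<'E'
from h import *
z=np.load("top0.npz");p,X=z["p"].astype(int),z["X"]
def rect(m,n):
    q=X[m]; q=q[np.isfinite(q).all(1)]
    c,(w,h),a=cv2.minAreaRect((q[:,:2]*1000).astype(np.float32)); print(n,len(q),np.round(c,1),round(w),round(h),round(a,1),"z med/max",np.round([np.median(q[:,2]),q[:,2].max()],3)); return q
b,g,rr=[p[...,k] for k in range(3)]
Y=X[...,1];Xx=X[...,0];Z=X[...,2]
v,u=np.mgrid[:384,:512]; U=u*800/512;V=v*600/384
red=(rr>2.2*g)&(rr>2.2*b)&(rr>50)&(U>400)&(U<480)&(V>230)&(V<370)
rect(red,"bin"); rect(red&(Z>.04)&(Z<.065),"bin rim"); q=rect(red&(Z>.075),"bintab")
box=(U>480)&(U<650)&(V>270)&(V<400)
rect(box&(Z>.1)&(Z<.12),"lid"); rect(box&(Z>.13),"lidtab")
pb=(U>220)&(U<400)&(V>250)&(V<400)
rect(pb&(Z>.14),"sheet"); rect(pb&(Z>.12)&(Z<.138),"rail"); rect(pb&(Z>.002)&(Z<.012)&(g>110),"base")
E
python3 m.py
```

```text
bin 1543 [550.4  -7.8] 192 82 0.5 z med/max [0.007 0.102]
bin rim 539 [550.5  -8. ] 192 82 0.3 z med/max [0.054 0.063]
bintab 66 [551.6 -15.8] 10 38 0.8 z med/max [0.095 0.102]
lid 4280 [ 482.1 -245.1] 150 241 10.3 z med/max [0.112 0.12 ]
lidtab 48 [ 429.7 -254.2] 11 28 3.3 z med/max [0.146 0.15 ]
sheet 246 [551.7 226.5] 280 31 77.8 z med/max [0.152 0.157]
rail 243 [536.6 229.5] 278 52 76.3 z med/max [0.128 0.138]
base 3127 [505.3 251.3] 299 366 1.6 z med/max [0.005 0.012]
```

```bash
python3 - <<'E'
import cv2,numpy as np
z=np.load("top0.npz")["p"]
c=z[150:265,140:420]; cv2.imwrite("pics/crop1.png",cv2.resize(c,(800,329),interpolation=cv2.INTER_CUBIC))
E
```

```text
(no output)
```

View pics/crop1.png

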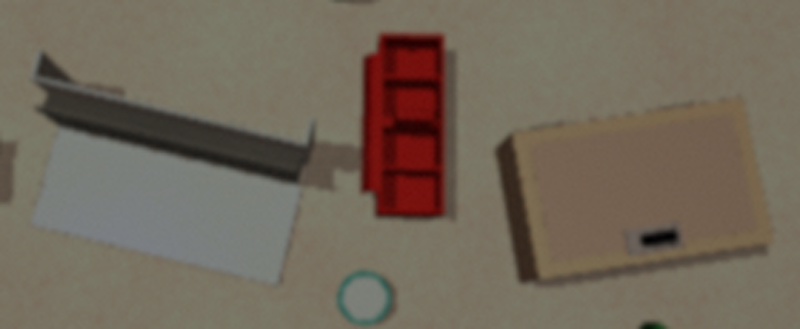

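The crop confirms the choice: the red bin's lip is on the left at (370,120), the tab is at (412,125), and the lid tab is at (658,238). First I move towards the case tab.

play_rows:
  commands: "0.95 -0.84 0.05 0 0 0.243;0.95 -0.84 0.05 0 0 0.243;0.95 -0.84 0.05 0 0 0.243;0.95 -0.84 0.05 0 0 0.243;0.95 -0.84 0.05 0 0 0.243;0.95 -0.84 0.05 0 0 0.243;0.95 -0.84 0.05 0 0 0.243;0.95 -0.84 0.05 0 0 0.243;0.95 -0.84 0.05 0 0 0.243;0.95 -0.84 0.05 0 0 0.243;0.95 -0.84 0.05 0 0 0.243;0.95 -0.84 0.05 0 0 0.243"
  grip: 87

```text
time_s: 1.3
tcp_pos: [0.5021, 0.3006, 0.2402]
ee_rot: [[0.984, 0.18, -0.001], [0.18, -0.984, -0.0], [-0.001, 0.0, -1.0]]
wrist_force: [0.6, 1.0, -0.1]
gripper_width: 0.999
gripper_force: 0.0
```

play_rows:
  commands: "-0.12 -0.97 0 0 0 0;-0.12 -0.97 0 0 0 0;-0.12 -0.97 0 0 0 0;-0.12 -0.97 0 0 0 0;-0.12 -0.97 0 0 0 0;-0.12 -0.97 0 0 0 0;-0.12 -0.97 0 0 0 0;-0.12 -0.97 0 0 0 0;-0.12 -0.97 0 0 0 0;-0.12 -0.97 0 0 0 0;-0.12 -0.97 0 0 0 0;-0.12 -0.97 0 0 0 0;-0.12 -0.97 0 0 0 0;-0.12 -0.97 0 0 0 0;-0.12 -0.97 0 0 0 0;-0.12 -0.97 0 0 0 0;-0.12 -0.97 0 0 0 0;-0.12 -0.97 0 0 0 0;-0.12 -0.97 0 0 0 0"

```text
time_s: 3.2
tcp_pos: [0.4323, -0.252, 0.2402]
ee_rot: [[0.984, 0.179, -0.001], [0.179, -0.984, 0.0], [-0.001, -0.0, -1.0]]
wrist_force: [0.5, 0.4, 0.0]
gripper_width: 1.002
gripper_force: 0.0
```

play_rows:
  commands: "-0.08 -0.07 -1 0 0 0;0 0 -1 0 0 0;0 0 -1 0 0 0;0 0 -0.95 0 0 0;0 0 0 0 0 0"

```text
time_s: 3.7
tcp_pos: [0.4272, -0.2521, 0.1182]
ee_rot: [[0.984, 0.178, -0.009], [0.178, -0.984, 0.003], [-0.009, -0.005, -1.0]]
wrist_force: [0.4, -0.2, -0.0]
gripper_width: 1.0
gripper_force: 0.0
```

play_rows:
  commands: "0 0 0 0 0 0;0 0 0 0 0 0;0 0 0 0 0 0;0 0 0 0 0 0;0 0 0 0 0 0;0 0 0 0 0 0;0 0 0 0 0 0"
  grip: 20

```text
time_s: 4.4
tcp_pos: [0.4305, -0.2531, 0.1222]
ee_rot: [[0.984, 0.179, 0.0], [0.179, -0.984, -0.0], [0.0, 0.0, -1.0]]
wrist_force: [-0.2, -1.2, 0.4]
gripper_width: 0.447
gripper_force: 0.0
```

```bash
python3 - <<'E'
import numpy as np
a=np.radians(10.3);ex=np.array([np.cos(a),np.sin(a),0]);ez=np.array([0,0,1])
def tcp(th):
    ph=.7*th
    g=ex*(-.128*np.cos(th)+.08*np.sin(th))+ez*(.128*np.sin(th)+.08*np.cos(th))
    z=-(ez*np.cos(ph)+ex*np.sin(ph)); return g+.019*z
T=np.radians(np.arange(0,101,5))
P=np.array([tcp(t) for t in T]);D=np.diff(P,axis=0)/.03
w=np.radians(3.5)/.15
print(";".join("%.2f %.2f %.2f %.3f %.3f 0"%(*d,-np.sin(a)*w,np.cos(a)*w) for d in D))
E
```

```text
0.21 0.04 0.36 -0.073 0.401 0;0.24 0.04 0.34 -0.073 0.401 0;0.27 0.05 0.32 -0.073 0.401 0;0.29 0.05 0.29 -0.073 0.401 0;0.31 0.06 0.27 -0.073 0.401 0;0.34 0.06 0.24 -0.073 0.401 0;0.35 0.06 0.20 -0.073 0.401 0;0.37 0.07 0.17 -0.073 0.401 0;0.38 0.07 0.14 -0.073 0.401 0;0.39 0.07 0.10 -0.073 0.401 0;0.40 0.07 0.07 -0.073 0.401 0;0.40 0.07 0.03 -0.073 0.401 0;0.40 0.07 -0.01 -0.073 0.401 0;0.40 0.07 -0.04 -0.073 0.401 0;0.39 0.07 -0.08 -0.073 0.401 0;0.38 0.07 -0.12 -0.073 0.401 0;0.37 0.07 -0.15 -0.073 0.401 0;0.36 0.06 -0.18 -0.073 0.401 0;0.34 0.06 -0.21 -0.073 0.401 0;0.32 0.06 -0.24 -0.073 0.401 0
```

play_rows:
  commands: "0 0 0 0 0 0;0 0 0 0 0 0;0 0 0 0 0 0;0 0 0 0 0 0;0 0 0 0 0 0"

```text
time_s: 4.9
tcp_pos: [0.4305, -0.253, 0.122]
ee_rot: [[0.984, 0.179, -0.0], [0.179, -0.984, 0.0], [-0.0, -0.0, -1.0]]
wrist_force: [-0.0, 2.6, 0.7]
gripper_width: 0.315
gripper_force: 30.0
```

play_rows:
  commands: "0.21 0.04 0.36 -0.073 0.401 0;0.24 0.04 0.34 -0.073 0.401 0;0.27 0.05 0.32 -0.073 0.401 0;0.29 0.05 0.29 -0.073 0.401 0"

```text
time_s: 5.3
tcp_pos: [0.4593, -0.2476, 0.1605]
ee_rot: [[0.953, 0.178, -0.245], [0.173, -0.984, -0.043], [-0.249, -0.001, -0.969]]
wrist_force: [-0.7, -1.8, -5.7]
gripper_width: 0.319
gripper_force: 30.0
```

play_rows:
  commands: "0.31 0.06 0.27 -0.073 0.401 0;0.34 0.06 0.24 -0.073 0.401 0;0.35 0.06 0.20 -0.073 0.401 0;0.37 0.07 0.17 -0.073 0.401 0;0.38 0.07 0.14 -0.073 0.401 0"

```text
time_s: 5.8
tcp_pos: [0.5117, -0.2381, 0.1913]
ee_rot: [[0.834, 0.178, -0.522], [0.151, -0.984, -0.093], [-0.53, -0.001, -0.848]]
wrist_force: [-3.1, -1.8, -4.0]
gripper_width: 0.312
gripper_force: 30.0
```

play_rows:
  commands: "0.39 0.07 0.10 -0.073 0.401 0;0.40 0.07 0.07 -0.073 0.401 0;0.40 0.07 0.03 -0.073 0.401 0;0.40 0.07 -0.01 -0.073 0.401 0;0.40 0.07 -0.04 -0.073 0.401 0;0.39 0.07 -0.08 -0.073 0.401 0;0.38 0.07 -0.12 -0.073 0.401 0"

```text
time_s: 6.5
tcp_pos: [0.5963, -0.2228, 0.1908]
ee_rot: [[0.546, 0.179, -0.819], [0.099, -0.984, -0.149], [-0.832, -0.0, -0.555]]
wrist_force: [-1.2, 0.4, 1.3]
gripper_width: 0.319
gripper_force: 30.0
```

play_rows:
  commands: "0.37 0.07 -0.15 -0.073 0.401 0;0.36 0.06 -0.18 -0.073 0.401 0;0.34 0.06 -0.21 -0.073 0.401 0;0 0 0 0 0 0"

```text
time_s: 6.9
tcp_pos: [0.6292, -0.2169, 0.1736]
ee_rot: [[0.382, 0.181, -0.906], [0.067, -0.983, -0.168], [-0.922, 0.004, -0.388]]
wrist_force: [3.3, 1.7, 5.8]
gripper_width: 0.321
gripper_force: 30.0
```

play_rows:
  commands: "0 0 0 0 0 0;0 0 0 0 0 0;0 0 0 0 0 0;0 0 0 0 0 0;0 0 0 0 0 0;0 0 0 0 0 0;0 0 0 0 0 0"
  grip: 60

```text
time_s: 7.6
tcp_pos: [0.6282, -0.2177, 0.1744]
ee_rot: [[0.392, 0.179, -0.903], [0.071, -0.984, -0.164], [-0.917, 0.0, -0.398]]
wrist_force: [1.6, 0.9, 0.1]
gripper_width: 0.687
gripper_force: 0.4
```

play_rows:
  commands: "0.75 0.14 0.34 0 0 0;0.75 0.14 0.34 0 0 0;0.75 0.14 0.34 0 0 0;0.6 0.1 0.5 0 0 0;0 0 0.7 0.173 -0.951 0;0 0 0.7 0.173 -0.951 0;-0.3 0 0.7 0.173 -0.951 0;-0.3 0 0.7 0.173 -0.951 0;-0.6 0 0.7 0.173 -0.951 0;-0.8 0 0.5 0.173 -0.951 0;-0.8 0 0.3 0.173 -0.951 0;-0.8 0 0 0.173 -0.951 0"

```text
time_s: 8.8
tcp_pos: [0.5901, -0.2023, 0.3488]
ee_rot: [[0.984, 0.179, 0.012], [0.179, -0.984, -0.006], [0.011, 0.009, -1.0]]
wrist_force: [0.2, -0.1, 1.4]
gripper_width: 0.684
gripper_force: 0.0
```

play_rows:
  commands: "-0.9 -0.2 0 0 0 0;-0.9 -0.3 0 0 0 0;-0.9 -0.3 0 0 0 0;-0.9 -0.3 0 0 0 0;-0.9 -0.3 0 0 0 0;-0.5 0 0 0 0 0;0 0 0 0 0 0"

```text
time_s: 9.5
tcp_pos: [0.4392, -0.2441, 0.3461]
ee_rot: [[0.984, 0.178, 0.002], [0.178, -0.984, -0.006], [0.001, 0.006, -1.0]]
wrist_force: [0.5, -0.2, 0.6]
gripper_width: 0.689
gripper_force: 0.0
```

```bash
cat > look.py <<'E'
import sys
from h import *
n,o=sys.argv[1:3]
s=r.sense();print(s["tcp_pos"],s["time_s"])
p,d,i=cap(n); np.savez(o+".npz",p=p,X=cloud(d,i)); cv2.imwrite(f"pics/{o}.png",cv2.convertScaleAbs(cv2.resize(p,(800,600)),alpha=1.8))
E
python3 look.py wrist w1; python3 look.py top t1
```

```text
[ 0.43922404 -0.24409625  0.34614007] 9.5
[ 0.44048202 -0.24397072  0.34583511] 9.55
```

View pics/w1.png

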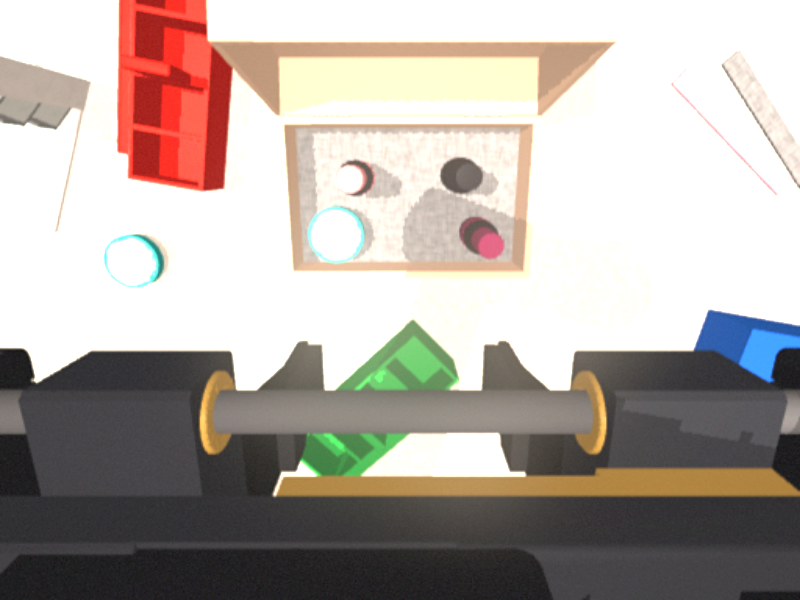

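Wrist view: lid up. Caps are pink (353,177), black (461,175) and plum (487,243), the powder tin is at (337,235), and there is no gold bottle. Now I measure the caps, the panel and the bin.

```bash
cat > m2.py <<'E'
from h import *
z=np.load("w1.npz");X=z["X"]
a=np.radians(10.3);c=np.array([.482,-.245])
for n,(U,V) in dict(pink=(353,177),black=(461,175),plum=(487,243),tin=(337,235)).items():
    u,v=int(U*.64),int(V*.64); q=X[v-22:v+23,u-22:u+23].reshape(-1,3)
    lo,hi=(.094,.115) if n!="tin" else (.028,.04)
    q=q[(q[:,2]>lo)&(q[:,2]<hi)]; (x,y),rad=cv2.minEnclosingCircle((q[:,:2]*1000).astype(np.float32))
    d=np.array([x,y])/1000-c
    print(n,len(q),np.round([x,y,rad],1),"zmed",np.median(q[:,2]).round(4),"med",np.round(np.median(q[:,:2],0)*1000,1),"case",np.round(1000*np.array([d[0]*np.cos(a)+d[1]*np.sin(a),-d[0]*np.sin(a)+d[1]*np.cos(a)]),1))
for f in("t1","top0"):
    X=np.load(f+".npz")["X"];p=np.load(f+".npz")["p"].astype(int)
    q=X.reshape(-1,3); 
    m=(q[:,0]>.45)&(q[:,0]<.66)&(q[:,1]>.07)&(q[:,1]<.38)
    for lo,hi,n in((.148,.16,"sheet"),(.122,.136,"rail")):
        s=q[m&(q[:,2]>lo)&(q[:,2]<hi)][:,:2]
        for k in range(6):
            vx,vy,x0,y0=cv2.fitLine(s.astype(np.float32),cv2.DIST_HUBER,0,.002,.001).ravel()
            dist=(s-[x0,y0])@np.array([vy,-vx]); s=s[abs(dist)<max(.004,.02/(k+1))]
        if vy<0: vx,vy=-vx,-vy
        t=(s-[x0,y0])@[vx,vy]; mid=(t.min()+t.max())/2
        print(f,n,len(s),"yaw",np.degrees(np.arctan2(-vx,vy)).round(2),"mid",np.round([x0+vx*mid,y0+vy*mid],4),"len",(np.ptp(t)).round(3),"perp sd",dist.std().round(4))
    b,g,rr=p[...,0],p[...,1],p[...,2]
    red=((rr>2.2*g)&(rr>2.2*b)&(rr>50)).ravel()
    near=red&(abs(q[:,0]-.55)<.2)&(abs(q[:,1]+.01)<.15)
    for lo,hi,n in((-.01,.11,"bin"),(.08,.11,"tab")):
        s=q[near&(q[:,2]>lo)&(q[:,2]<hi)]; print(f,n,len(s),cv2.minAreaRect((s[:,:2]*1000).astype(np.float32)))
E
python3 m2.py
```

```text
pink 261 [ 493.9 -190.4   11.9] zmed 0.1016 med [ 494.2 -190.7] case [21.4 51.6]
black 261 [ 514.  -289.5   11.8] zmed 0.1016 med [ 514.1 -288.9] case [ 23.5 -49.5]
plum 242 [ 459.6 -321.    11.8] zmed 0.1015 med [ 460.3 -320.5] case [-35.6 -70.8]
tin 1068 [ 421.2 -180.2   40.6] zmed 0.0325 med [ 432.5 -178.5] case [-48.3  74.6]
t1 sheet 165 yaw -12.25 mid [0.5394 0.229 ] len 0.278 perp sd 0.0014
t1 rail 125 yaw -12.28 mid [0.5159 0.2353] len 0.269 perp sd 0.001
t1 bin 1548 ((550.5850219726562, -7.8719482421875), (191.9965362548828, 82.18310546875), 0.3070726990699768)
t1 tab 62 ((551.296630859375, -15.82491683959961), (38.42220687866211, 10.938714981079102), 88.82200622558594)
top0 sheet 165 yaw -12.23 mid [0.5393 0.2288] len 0.278 perp sd 0.0013
top0 rail 130 yaw -12.28 mid [0.5157 0.2345] len 0.268 perp sd 0.0011
top0 bin 1543 ((550.4010009765625, -7.803386688232422), (191.81961059570312, 82.09388732910156), 0.47651952505111694)
top0 tab 60 ((551.5587768554688, -15.826635360717773), (10.129179000854492, 38.17155838012695), 0.7760589122772217)
```

play_rows:
  commands: "0.373 0.76 -0.3 0 0 0.933;0.373 0.76 -0.3 0 0 0.933;0.373 0.76 -0.3 0 0 0.933;0.373 0.76 -0.3 0 0 0.933;0.373 0.76 -0.3 0 0 0.933;0.373 0.76 -0.3 0 0 0.933;0.373 0.76 -0.3 0 0 0.933;0.373 0.76 -0.3 0 0 0.933;0.373 0.76 -0.3 0 0 0.933;0.373 0.76 -0.3 0 0 0.933;0 0 0 0 0 0"
  grip: 50

```text
time_s: 10.7
tcp_pos: [0.554, -0.0131, 0.2525]
ee_rot: [[-0.013, 1.0, 0.002], [1.0, 0.013, -0.001], [-0.001, 0.002, -1.0]]
wrist_force: [-0.3, 0.1, -0.4]
gripper_width: 0.577
gripper_force: 0.0
```

```bash
python3 look.py wrist w2;  python3 - <<'E'
from h import *
z=np.load("w2.npz");X=z["X"];p=z["p"].astype(int);q=X.reshape(-1,3);b,g,rr=[p[...,k].ravel() for k in range(3)]
red=(rr>2.2*g)&(rr>2.2*b)&(rr>50)
for lo,hi in((.05,.06),(.09,.105)):
    s=q[red&(q[:,2]>lo)&(q[:,2]<hi)&(q[:,1]<.1)];print(len(s),cv2.minAreaRect((s[:,:2]*1000).astype(np.float32)))
print(r.sense()["joints"].round(1),r.sense()["ee_rot"].round(3).tolist())
E
```

```text
[ 0.55395503 -0.01313262  0.25254131] 10.7
2932 ((552.9268798828125, -9.663429260253906), (193.22203063964844, 79.68133544921875), 0.17941710352897644)
339 ((552.95703125, -15.005420684814453), (9.879518508911133, 39.36762237548828), 0.4227028787136078)
[ 1.530e+01  1.380e+01 -7.000e+00  1.000e-01 -6.910e+01  1.652e+02] [[-0.01, 1.0, 0.003], [1.0, 0.01, -0.001], [-0.001, 0.003, -1.0]]
```

play_rows:
  commands: "-0.05 -0.07 -1 0 0 0;0 0 -1 0 0 0;0 0 -1 0 0 0;0 0 -1 0 0 0;0 0 -0.9 0 0 0;0 0 -0.6 0 0 0;0 0 -0.5 0 0 0;0 0 -0.25 0 0 0;0 0 0 0 0 0"

```text
time_s: 11.65
tcp_pos: [0.5511, -0.0185, 0.0668]
ee_rot: [[-0.007, 1.0, 0.004], [1.0, 0.007, -0.001], [-0.001, 0.004, -1.0]]
wrist_force: [0.7, 0.3, -0.2]
gripper_width: 0.577
gripper_force: 0.0
```

play_rows:
  commands: "0 0 0 0 0 0;0 0 0 0 0 0;0 0 0 0 0 0;0 0 0 0 0 0;0 0 0 0 0 0;0 0 0 0 0 0;0 0 0 0 0 0;0 0 0 0 0 0;0 0 0 0 0 0;0 0 0 0 0 0"
  grip: 0

```text
time_s: 12.65
tcp_pos: [0.5517, -0.018, 0.0678]
ee_rot: [[-0.009, 1.0, 0.006], [1.0, 0.009, -0.0], [-0.0, 0.006, -1.0]]
wrist_force: [0.3, 0.4, 1.8]
gripper_width: 0.114
gripper_force: 30.0
```

play_rows:
  commands: "0 0 0.5 0 0 0;0 0 0.8 0 0 0;0 0 1 0 0 0;0 0 1 0 0 0;0 0 1 0 0 0;0 0 0.7 0 0 0"

```text
time_s: 13.25
tcp_pos: [0.5509, -0.0181, 0.2185]
ee_rot: [[-0.009, 1.0, 0.006], [1.0, 0.009, 0.0], [0.0, 0.006, -1.0]]
wrist_force: [-0.1, 0.8, -2.8]
gripper_width: 0.113
gripper_force: 30.0
```

play_rows:
  commands: "-0.186 0.624 0.148 0 0 -0.854;-0.186 0.624 0.148 0 0 -0.854;-0.186 0.624 0.148 0 0 -0.854;-0.186 0.624 0.148 0 0 -0.854;-0.186 0.624 0.148 0 0 -0.854;-0.186 0.624 0.148 0 0 -0.854;-0.186 0.624 0.148 0 0 -0.854;-0.186 0.624 0.148 0 0 -0.854;-0.186 0.624 0.148 0 0 -0.854;-0.186 0.624 0.148 0 0 -0.854;-0.186 0.624 0.148 0 0 -0.854;-0.186 0.624 0.148 0 0 -0.854;-0.186 0.624 0.148 0 0 -0.854;-0.186 0.624 0.148 0 0 -0.854;0 0 0 0 0 0;0 0 0 0 0 0"

```text
time_s: 14.85
tcp_pos: [0.4724, 0.2437, 0.2785]
ee_rot: [[0.978, -0.21, -0.004], [-0.21, -0.978, -0.007], [-0.003, 0.008, -1.0]]
wrist_force: [0.5, -0.1, -3.1]
gripper_width: 0.115
gripper_force: 30.0
```

```bash
cat > binpose.py <<'E'
import sys
from h import *
def an(f,zmin):
    z=np.load(f+".npz");X=z["X"];p=z["p"].astype(int);q=X.reshape(-1,3);b,g,rr=[p[...,k].ravel() for k in range(3)]
    red=(rr>2.2*g)&(rr>2.2*b)&(rr>40)&(abs(q[:,0]-.5)<.2)&(abs(q[:,1]-.23)<.2)
    s=q[red&(q[:,2]>zmin)]; h=np.histogram(s[:,2],bins=np.arange(zmin,.4,.004)); print("z:",[(round(e,3),int(n)) for n,e in zip(*h) if n>15])
    return s
s=an(sys.argv[1],float(sys.argv[2])); lo,hi,tl,th=map(float,sys.argv[3:7])
a=np.radians(-12.26);ex=np.array([np.cos(a),np.sin(a)]);ey=np.array([-ex[1],ex[0]]);o=np.array([.5158,.2349])-.0325*ex
for A,B in((lo,hi),(tl,th)):
    k=s[(s[:,2]>A)&(s[:,2]<B)][:,:2]
    if len(k)<5: continue
    R=cv2.minAreaRect((k*1000).astype(np.float32)); c=(np.array(R[0])/1000-o); print(len(k),R, "panel xy", (1000*np.array([c@ex,c@ey])).round(1))
    pe=np.c_[(k-o)@ex,(k-o)@ey]*1000; print("extent x",np.percentile(pe[:,0],[1,99]).round(1),"y",np.percentile(pe[:,1],[1,99]).round(1))
E
python3 look.py top t2; python3 look.py wrist w3; python3 binpose.py t2 .1 .25 .28 .3 .33;python3 binpose.py w3 .1 .25 .28 .3 .33
```

```text
[0.47238383 0.24368701 0.2784733 ] 14.85
[0.47258386 0.2433014  0.2785699 ] 14.9
z: [(np.float64(0.208), 53), (np.float64(0.212), 172), (np.float64(0.216), 23), (np.float64(0.26), 20), (np.float64(0.264), 82)]
133 ((477.35504150390625, 227.0469207763672), (168.45591735839844, 79.83961486816406), 77.81074523925781) panel xy [ -3.4 -15.8]
extent x [-43.3  36.4] y [-100.    66.7]
z: [(np.float64(0.212), 8280), (np.float64(0.216), 466), (np.float64(0.22), 332), (np.float64(0.224), 341), (np.float64(0.228), 383), (np.float64(0.232), 418), (np.float64(0.236), 452), (np.float64(0.24), 481), (np.float64(0.244), 1052), (np.float64(0.248), 1399), (np.float64(0.252), 1482), (np.float64(0.256), 1563), (np.float64(0.26), 1151), (np.float64(0.264), 8778), (np.float64(0.268), 117), (np.float64(0.272), 33), (np.float64(0.276), 55), (np.float64(0.28), 83), (np.float64(0.284), 87), (np.float64(0.288), 76), (np.float64(0.292), 82), (np.float64(0.296), 66), (np.float64(0.3), 75), (np.float64(0.304), 378), (np.float64(0.308), 510)]
13883 ((492.0124206542969, 238.99118041992188), (194.64683532714844, 68.57817077636719), 77.8438491821289) panel xy [ 8.4 -1.1]
extent x [-23.  42.] y [-96.8  94.6]
963 ((478.8612365722656, 244.215576171875), (26.031259536743164, 38.06376647949219), 55.892127990722656) panel xy [-5.6  1.3]
extent x [-25.4  12.8] y [-6.2  3.7]
```

play_rows:
  commands: "0 0 -1 0 0 0;0 0 -1 0 0 0;0 0 -0.9 0 0 0;0 0 -0.4 0 0 0;0 0 -0.2 0 0 0;0 0 0 0 0 0"

```text
time_s: 15.55
tcp_pos: [0.4736, 0.2437, 0.1747]
ee_rot: [[0.977, -0.212, -0.002], [-0.212, -0.977, -0.006], [-0.0, 0.006, -1.0]]
wrist_force: [0.4, -0.2, -2.3]
gripper_width: 0.111
gripper_force: 30.0
```

play_rows:
  commands: "0 0 -0.1 0 0 0;0 0 -0.1 0 0 0;0 0 -0.1 0 0 0;0 0 -0.1 0 0 0;0 0 0 0 0 0"

```text
time_s: 16.05
tcp_pos: [0.473, 0.2438, 0.1624]
ee_rot: [[0.977, -0.212, -0.002], [-0.212, -0.977, -0.006], [-0.001, 0.006, -1.0]]
wrist_force: [1.1, -0.3, -3.0]
gripper_width: 0.114
gripper_force: 30.0
```

```bash
python3 look.py wrist w4; python3 look.py top t4; python3 binpose.py w4 .1 .14 .165 .185 .22|tail -4;python3 binpose.py t4 .1 .14 .165 .185 .22
```

```text
[0.47298902 0.2438362  0.16236536] 16.05
[0.47317379 0.24390065 0.16259554] 16.1
11646 ((491.2022705078125, 239.91615295410156), (195.21182250976562, 66.27145385742188), 77.70976257324219) panel xy [ 7.4 -0.3]
extent x [-22.4  39.5] y [-96.5  95.3]
945 ((477.94635009765625, 241.49798583984375), (38.36407470703125, 23.269672393798828), 7.361372470855713) panel xy [-5.9 -1.6]
extent x [-25.1  13. ] y [-5.3  4.3]
z: [(np.float64(0.1), 34), (np.float64(0.144), 30), (np.float64(0.148), 54)]
104 ((474.76470947265625, 204.9273681640625), (123.9979476928711, 82.5906753540039), 77.4237060546875) panel xy [ -1.2 -38. ]
extent x [-42.6  39.5] y [-99.6  23.9]
```

View pics/w4.png

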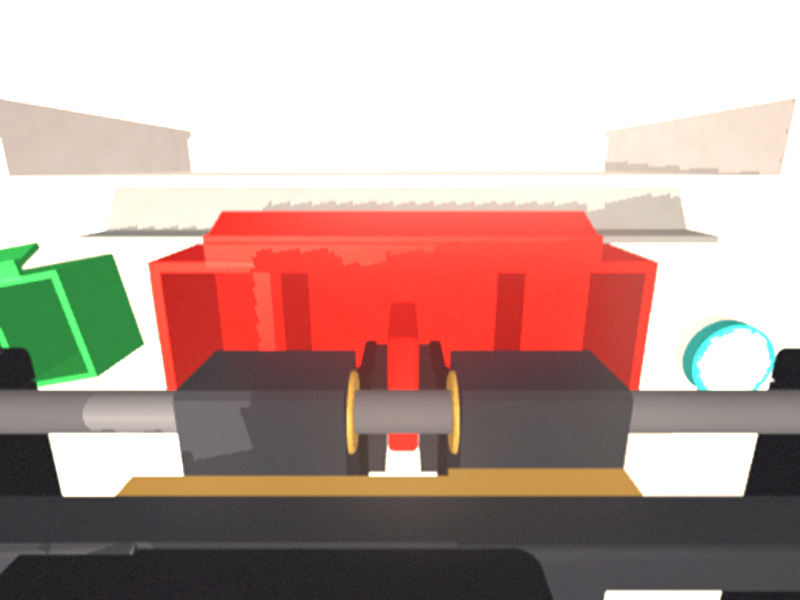

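Wrist view: the lip (207..600, row 212) hangs behind the rail (83..717, row 236), centred. I keep lowering with a small push inwards.

play_rows:
  commands: "0.01 0 -0.1 0 0 0;0.01 0 -0.1 0 0 0;0.01 0 -0.1 0 0 0;0.01 0 -0.1 0 0 0;0 0 0 0 0 0"

```text
time_s: 16.65
tcp_pos: [0.4742, 0.2437, 0.1501]
ee_rot: [[0.977, -0.212, -0.003], [-0.212, -0.977, -0.006], [-0.001, 0.007, -1.0]]
wrist_force: [1.3, 0.1, -2.6]
gripper_width: 0.115
gripper_force: 30.0
```

play_rows:
  commands: "0.01 0 -0.05 0 0 0;0.01 0 -0.05 0 0 0;0 0 0 0 0 0;0 0 0 0 0 0"

```text
time_s: 17.05
tcp_pos: [0.4751, 0.244, 0.1478]
ee_rot: [[0.977, -0.212, -0.001], [-0.212, -0.977, -0.006], [-0.0, 0.006, -1.0]]
wrist_force: [0.2, -0.1, -3.3]
gripper_width: 0.115
gripper_force: 30.0
```

play_rows:
  commands: "0.01 0 -0.04 0 0 0;0.01 0 -0.04 0 0 0;0 0 -0.04 0 0 0;0 0 0 0 0 0;0 0 0 0 0 0"

```text
time_s: 17.55
tcp_pos: [0.4756, 0.244, 0.1456]
ee_rot: [[0.977, -0.212, -0.001], [-0.212, -0.977, -0.005], [0.0, 0.005, -1.0]]
wrist_force: [-5.0, -0.1, 5.3]
gripper_width: 0.11
gripper_force: 30.0
```

play_rows:
  commands: "0 0 0 0 0 0;0 0 0 0 0 0;0 0 0 0 0 0;0 0 0 0 0 0;0 0 0 0 0 0;0 0 0 0 0 0"
  grip: 40

```text
time_s: 18.15
tcp_pos: [0.4757, 0.244, 0.1441]
ee_rot: [[0.977, -0.212, -0.002], [-0.212, -0.977, -0.006], [-0.0, 0.006, -1.0]]
wrist_force: [0.1, 0.1, -0.0]
gripper_width: 0.451
gripper_force: 0.0
```

play_rows:
  commands: "0 0 0.3 0 0 0;0 0 0.8 0 0 0;0 0 1 0 0 0;0 0 1 0 0 0;0 0 1 0 0 0;0 0 0.5 0 0 0;0 0 0 0 0 0"

```text
time_s: 18.85
tcp_pos: [0.4768, 0.2447, 0.2856]
ee_rot: [[0.977, -0.212, 0.004], [-0.212, -0.977, -0.001], [0.004, 0.0, -1.0]]
wrist_force: [0.2, -0.7, 0.3]
gripper_width: 0.46
gripper_force: 0.0
```

```bash
python3 look.py wrist w5; python3 binpose.py w5 .05 .12 .15 .16 .19
```

```text
[0.47680644 0.24471159 0.28559395] 18.85
z: [(np.float64(0.074), 83), (np.float64(0.078), 4815), (np.float64(0.082), 341), (np.float64(0.086), 221), (np.float64(0.09), 233), (np.float64(0.094), 243), (np.float64(0.098), 244), (np.float64(0.102), 249), (np.float64(0.106), 272), (np.float64(0.11), 305), (np.float64(0.114), 584), (np.float64(0.118), 565), (np.float64(0.122), 546), (np.float64(0.126), 576), (np.float64(0.13), 2791), (np.float64(0.134), 751), (np.float64(0.17), 196), (np.float64(0.174), 199)]
5018 ((486.3587646484375, 241.52890014648438), (193.62940979003906, 84.433349609375), 77.72770690917969) panel xy [2.3 0.2]
extent x [-39.4  43.5] y [-95.3  95.8]
416 ((477.9797058105469, 243.2129364013672), (8.742809295654297, 38.845115661621094), 77.77318572998047) panel xy [-6.2  0.1]
extent x [-25.2  13.1] y [-4.3  4.4]
```

View pics/w5.png

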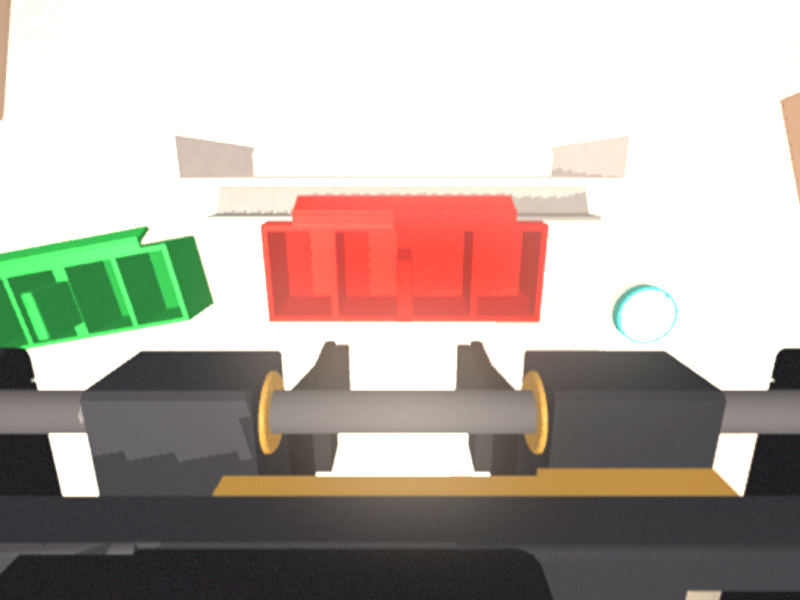

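The bin hangs level and centred: tab at panel (-6, 0), rim about z 0.132. Next I fetch the pink bottle.

play_rows:
  commands: "0.036 -0.907 -0.178 0 0 0.164;0.036 -0.907 -0.178 0 0 0.164;0.036 -0.907 -0.178 0 0 0.164;0.036 -0.907 -0.178 0 0 0.164;0.036 -0.907 -0.178 0 0 0.164;0.036 -0.907 -0.178 0 0 0.164;0.036 -0.907 -0.178 0 0 0.164;0.036 -0.907 -0.178 0 0 0.164;0.036 -0.907 -0.178 0 0 0.164;0.036 -0.907 -0.178 0 0 0.164;0.036 -0.907 -0.178 0 0 0.164;0.036 -0.907 -0.178 0 0 0.164;0.036 -0.907 -0.178 0 0 0.164;0.036 -0.907 -0.178 0 0 0.164;0.036 -0.907 -0.178 0 0 0.164;0.036 -0.907 -0.178 0 0 0.164;0 0 0 0 0 0"
  grip: 50

```text
time_s: 20.6
tcp_pos: [0.4913, -0.1934, 0.1941]
ee_rot: [[0.985, 0.175, -0.004], [0.175, -0.985, -0.005], [-0.005, 0.004, -1.0]]
wrist_force: [0.7, 0.0, -0.0]
gripper_width: 0.572
gripper_force: 0.0
```

```bash
cat > caps.py <<'E'
from h import *
import sys
s=r.sense(); p,d,i=cap("wrist"); X=cloud(d,i); print("tcp",s["tcp_pos"].round(4),"cam",(-np.array(i["R"]).T@np.ravel(i["t"])).round(3))
m=((X[...,2]>.096)&(X[...,2]<.107)&(abs(X[...,0]-.482)<.11)&(abs(X[...,1]+.245)<.14)).astype(np.uint8)
n,l=cv2.connectedComponents(m)
for k in range(1,n):
    q=X[l==k]
    if len(q)>60: (x,y),R=cv2.minEnclosingCircle((q[:,:2]*1000).astype(np.float32)); print("cap",len(q),np.round([x,y,R],1),np.round(np.median(q,0)*1000,1),np.median(p[l==k],0))
E
python3 caps.py
```

```text
tcp [ 0.4913 -0.1934  0.1941] cam [ 0.565 -0.18   0.356]
cap 113 [ 554.7 -112.    12.1] [ 554.5 -113.8  101.9] [ 80.  98. 121.]
cap 86 [ 588.2 -343.6    4.4] [ 588.  -341.7  101.4] [ 86. 107. 134.]
cap 578 [ 514.2 -289.1   12.1] [ 514.7 -288.1  101.5] [46. 49. 53.]
cap 545 [ 494.3 -190.1   11.8] [ 495.2 -190.2  101.6] [117. 122. 210.]
```

play_rows:
  commands: "0 0 0 0 0 -1;0 0 0 0 0 -1;0 0 0 0 0 -1;0 0 0 0 0 -1;0 0 0 0 0 -1;0 0 0 0 0 -1;0 0 0 0 0 -1;0 0 0 0 0 -1;0 0 0 0 0 -1;0 0 0 0 0 -1;0 0 0 0 0 -1;0 0 0 0 0 -1;0 0 0 0 0 -1;0 0 0 0 0 -1;0 0 0 0 0 -1;0 0 0 0 0 -1;0 0 0 0 0 -1;0 0 0 0 0 -1;0 0 0 0 0 -1;0 0 0 0 0 -1"

```text
time_s: 22.65
tcp_pos: [0.4925, -0.1903, 0.1961]
ee_rot: [[-0.951, -0.311, -0.003], [-0.311, 0.951, 0.006], [0.001, 0.007, -1.0]]
wrist_force: [-0.6, 0.8, 0.3]
gripper_width: 0.579
gripper_force: 0.0
```

play_rows:
  commands: "0.1 0.1 0 0 0 -0.9;0 0 0 0 0 0;0 0 0 0 0 0"

```text
time_s: 22.95
tcp_pos: [0.4957, -0.1877, 0.1964]
ee_rot: [[-0.982, -0.189, -0.002], [-0.189, 0.982, 0.006], [0.0, 0.006, -1.0]]
wrist_force: [-0.2, -0.9, -0.5]
gripper_width: 0.577
gripper_force: 0.0
```

play_rows:
  commands: "-0.05 -0.09 -1 0 0 0;0 0 -1 0 0 0;0 0 -1 0 0 0;0 0 -0.8 0 0 0;0 0 -0.55 0 0 0;0 0 0 0 0 0"

```text
time_s: 23.55
tcp_pos: [0.4924, -0.1906, 0.0638]
ee_rot: [[-0.982, -0.187, -0.007], [-0.187, 0.982, 0.007], [0.005, 0.008, -1.0]]
wrist_force: [-0.2, -0.3, 0.6]
gripper_width: 0.569
gripper_force: 0.0
```

play_rows:
  commands: "0 0 0 0 0 0;0 0 0 0 0 0;0 0 0 0 0 0;0 0 0 0 0 0;0 0 0 0 0 0;0 0 0 0 0 0;0 0 0 0 0 0"
  grip: 10

```text
time_s: 24.25
tcp_pos: [0.495, -0.1911, 0.0669]
ee_rot: [[-0.983, -0.186, 0.0], [-0.186, 0.983, 0.005], [-0.001, 0.005, -1.0]]
wrist_force: [0.0, 1.7, 5.1]
gripper_width: 0.269
gripper_force: 30.0
```

play_rows:
  commands: "0 0 0.6 0 0 0;0 0 0.9 0 0 0;0 0 1 0 0 0;0 0 1 0 0 0;0 0 1 0 0 0;0 0 1 0 0 0;0 0 0.8 0 0 0"

```text
time_s: 24.95
tcp_pos: [0.4943, -0.1911, 0.2565]
ee_rot: [[-0.983, -0.185, -0.0], [-0.185, 0.983, 0.006], [-0.001, 0.006, -1.0]]
wrist_force: [0.6, -0.2, -0.8]
gripper_width: 0.267
gripper_force: 30.0
```

play_rows:
  commands: "-0.082 0.933 0 0 0 0.6;-0.082 0.933 0 0 0 0.6;-0.082 0.933 0 0 0 0.6;-0.082 0.933 0 0 0 0.6;-0.082 0.933 0 0 0 0.6;-0.082 0.933 0 0 0 0.6;-0.082 0.933 0 0 0 0.6;-0.082 0.933 0 0 0 0.6;-0.082 0.933 0 0 0 0.6;-0.082 0.933 0 0 0 0.6;-0.082 0.933 0 0 0 0.6;-0.082 0.933 0 0 0 0.6;-0.082 0.933 0 0 0 0.6;0 0 0 0 0 0;0 0 0 0 0 0"

```text
time_s: 26.45
tcp_pos: [0.462, 0.1729, 0.2545]
ee_rot: [[-0.213, -0.977, -0.007], [-0.977, 0.213, 0.001], [0.001, 0.007, -1.0]]
wrist_force: [0.3, 0.1, -0.4]
gripper_width: 0.265
gripper_force: 30.0
```

```bash
python3 look.py wrist w6; python3 look.py top t6; python3 binpose.py t6 .05 .12 .15 .16 .19;python3 binpose.py w6 .05 .12 .15 .16 .19
```

```text
[0.46195457 0.17287011 0.25449208] 26.45
[0.4620563  0.17231846 0.254631  ] 26.5
z: [(np.float64(0.13), 17)]
44 ((447.119384765625, 165.1750946044922), (46.30180740356445, 90.89894104003906), 36.6030158996582) panel xy [-19.8 -82.7]
extent x [-39.3  27.7] y [-99.  -45.7]
z: [(np.float64(0.074), 18), (np.float64(0.078), 1410), (np.float64(0.082), 209), (np.float64(0.086), 115), (np.float64(0.09), 121), (np.float64(0.094), 33), (np.float64(0.098), 44), (np.float64(0.102), 44), (np.float64(0.106), 56), (np.float64(0.11), 102), (np.float64(0.114), 153), (np.float64(0.118), 213), (np.float64(0.122), 252), (np.float64(0.126), 226), (np.float64(0.13), 1283), (np.float64(0.134), 259)]
2122 ((483.5813903808594, 229.02084350585938), (168.3818817138672, 84.41338348388672), 77.60260772705078) panel xy [  2.3 -12.6]
extent x [-39.6  43.5] y [-96.6  63.4]
```

View pics/w6.png

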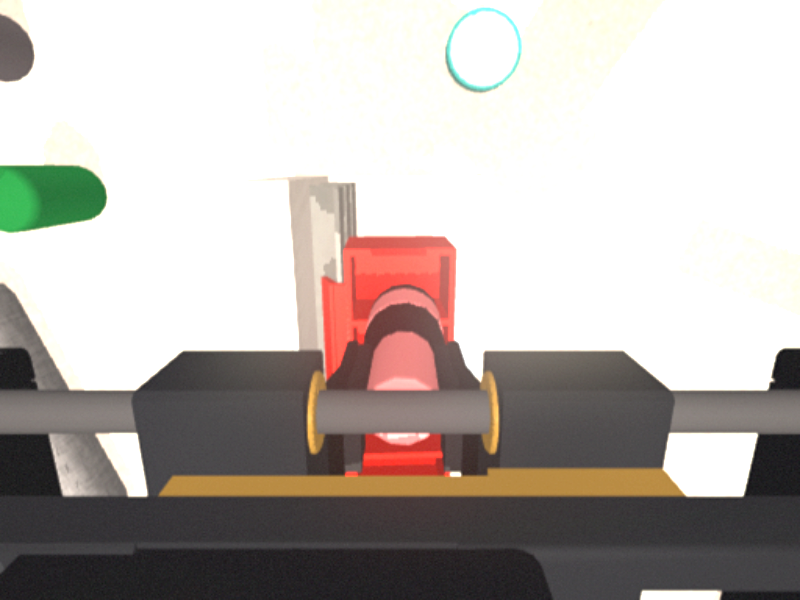

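Wrist view: the pink bottle is upright above pocket 1 at (405,300), and the bin's position is unchanged. Lowering.

play_rows:
  commands: "0 0 -1 0 0 0;0 0 -0.9 0 0 0;0 0 -0.4 0 0 0;0 0 -0.4 0 0 0;0 0 -0.4 0 0 0;0 0 0 0 0 0"

```text
time_s: 27.15
tcp_pos: [0.4619, 0.1722, 0.161]
ee_rot: [[-0.214, -0.977, -0.008], [-0.977, 0.214, 0.0], [0.002, 0.008, -1.0]]
wrist_force: [-0.5, 0.7, -0.6]
gripper_width: 0.266
gripper_force: 30.0
```

play_rows:
  commands: "0 0 -0.25 0 0 0;0 0 -0.15 0 0 0;0 0 0 0 0 0;0 0 0 0 0 0"

```text
time_s: 27.55
tcp_pos: [0.4626, 0.1729, 0.1504]
ee_rot: [[-0.213, -0.977, -0.005], [-0.977, 0.213, 0.002], [-0.001, 0.005, -1.0]]
wrist_force: [0.4, -0.4, 0.2]
gripper_width: 0.265
gripper_force: 30.0
```

play_rows:
  commands: "0 0 -0.1 0 0 0;0 0 -0.1 0 0 0;0 0 -0.07 0 0 0;0 0 0 0 0 0"

```text
time_s: 27.95
tcp_pos: [0.4624, 0.1728, 0.142]
ee_rot: [[-0.213, -0.977, -0.006], [-0.977, 0.213, 0.001], [-0.0, 0.006, -1.0]]
wrist_force: [-0.4, 0.2, -1.0]
gripper_width: 0.266
gripper_force: 30.0
```

play_rows:
  commands: "0 0 0 0 0 0;0 0 0 0 0 0;0 0 0 0 0 0;0 0 0 0 0 0;0 0 0 0 0 0;0 0 0.3 0 0 0;0 0 1 0 0 0;0 0 1 0 0 0;0 0 1 0 0 0;0 0 0 0 0 0"
  grip: 45

```text
time_s: 28.95
tcp_pos: [0.4649, 0.174, 0.2465]
ee_rot: [[-0.212, -0.977, 0.004], [-0.977, 0.212, 0.007], [-0.007, -0.002, -1.0]]
wrist_force: [0.7, 0.3, 0.4]
gripper_width: 0.52
gripper_force: 0.0
```

play_rows:
  commands: "0.105 -0.964 -0.09 0 0 -0.49;0.105 -0.964 -0.09 0 0 -0.49;0.105 -0.964 -0.09 0 0 -0.49;0.105 -0.964 -0.09 0 0 -0.49;0.105 -0.964 -0.09 0 0 -0.49;0.105 -0.964 -0.09 0 0 -0.49;0.105 -0.964 -0.09 0 0 -0.49;0.105 -0.964 -0.09 0 0 -0.49;0.105 -0.964 -0.09 0 0 -0.49;0.105 -0.964 -0.09 0 0 -0.49;0.105 -0.964 -0.09 0 0 -0.49;0.105 -0.964 -0.09 0 0 -0.49;0.105 -0.964 -0.09 0 0 -0.49;0.105 -0.964 -0.09 0 0 -0.49;0.105 -0.964 -0.09 0 0 -0.49;0.105 -0.964 -0.09 0 0 -0.49;0 0 0 0 0 0;0 0 0 0 0 0"
  grip: 50

```text
time_s: 30.75
tcp_pos: [0.5124, -0.2902, 0.1974]
ee_rot: [[-0.984, -0.179, -0.002], [-0.179, 0.984, 0.006], [0.001, 0.007, -1.0]]
wrist_force: [0.1, -0.1, -0.8]
gripper_width: 0.574
gripper_force: 0.0
```

```bash
python3 caps.py; python3 look.py top t7; python3 -c "
from h import *
q=np.load('t7.npz')['X'].reshape(-1,3)
s=q[(abs(q[:,0]-.463)<.03)&(abs(q[:,1]-.173)<.03)&(q[:,2]>.165)];print(len(s),s.mean(0),s[:,2].max())"; python3 binpose.py t7 .05 .12 .15 .16 .19
```

```text
tcp [ 0.5124 -0.2902  0.1974] cam [ 0.441 -0.305  0.359]
cap 610 [ 460.1 -321.2   11.7] [ 459.9 -321.   101.6] [ 82.  59. 139.]
cap 531 [ 514.4 -289.4   12. ] [ 513.7 -289.6  101.6] [49. 52. 58.]
[ 0.51253935 -0.28960997  0.19770622] 30.8
64 [0.45686077 0.17009773 0.17413781] 0.17875368744334938
z: [(np.float64(0.074), 262), (np.float64(0.078), 466), (np.float64(0.082), 94), (np.float64(0.086), 27), (np.float64(0.09), 17), (np.float64(0.094), 31), (np.float64(0.098), 18), (np.float64(0.102), 25), (np.float64(0.11), 29), (np.float64(0.114), 31), (np.float64(0.118), 55), (np.float64(0.122), 62), (np.float64(0.126), 157), (np.float64(0.13), 310), (np.float64(0.134), 71), (np.float64(0.17), 37)]
636 ((485.1482238769531, 239.16676330566406), (193.41162109375, 84.20169830322266), 77.56382751464844) panel xy [ 1.6 -2.3]
extent x [-40.2  42.5] y [-98.8  92.5]
61 ((475.7539978027344, 241.45437622070312), (10.385133743286133, 38.18901062011719), 76.3245620727539) panel xy [-8.  -2.1]
extent x [-26.6  10.6] y [-7.3  2.9]
```

play_rows:
  commands: "0.06 0.02 -1 0 0 0;0 0 -1 0 0 0;0 0 -1 0 0 0;0 0 -0.8 0 0 0;0 0 -0.57 0 0 0;0 0 0 0 0 0"

```text
time_s: 31.45
tcp_pos: [0.513, -0.2876, 0.0646]
ee_rot: [[-0.984, -0.181, -0.006], [-0.181, 0.984, 0.008], [0.004, 0.009, -1.0]]
wrist_force: [0.7, -0.2, -0.1]
gripper_width: 0.572
gripper_force: 0.0
```

play_rows:
  commands: "0 0 0 0 0 0;0 0 0 0 0 0;0 0 0 0 0 0;0 0 0 0 0 0;0 0 0 0 0 0;0 0 0 0 0 0;0 0 0 0 0 0"
  grip: 10

```text
time_s: 32.15
tcp_pos: [0.5151, -0.2894, 0.0677]
ee_rot: [[-0.984, -0.18, 0.001], [-0.18, 0.984, 0.005], [-0.001, 0.005, -1.0]]
wrist_force: [-1.1, 1.4, 5.3]
gripper_width: 0.267
gripper_force: 30.0
```

play_rows:
  commands: "0 0 0.6 0 0 0;0 0 0.9 0 0 0;0 0 1 0 0 0;0 0 1 0 0 0;0 0 1 0 0 0;0 0 1 0 0 0;0 0 0.9 0 0 0"

```text
time_s: 32.85
tcp_pos: [0.5143, -0.2893, 0.2595]
ee_rot: [[-0.984, -0.179, -0.001], [-0.179, 0.984, 0.006], [0.0, 0.006, -1.0]]
wrist_force: [0.0, -0.6, -1.5]
gripper_width: 0.268
gripper_force: 30.0
```

play_rows:
  commands: "-0.054 0.979 0.026 0 0 0.413;-0.054 0.979 0.026 0 0 0.413;-0.054 0.979 0.026 0 0 0.413;-0.054 0.979 0.026 0 0 0.413;-0.054 0.979 0.026 0 0 0.413;-0.054 0.979 0.026 0 0 0.413;-0.054 0.979 0.026 0 0 0.413;-0.054 0.979 0.026 0 0 0.413;-0.054 0.979 0.026 0 0 0.413;-0.054 0.979 0.026 0 0 0.413;-0.054 0.979 0.026 0 0 0.413;-0.054 0.979 0.026 0 0 0.413;-0.054 0.979 0.026 0 0 0.413;-0.054 0.979 0.026 0 0 0.413;-0.054 0.979 0.026 0 0 0.413;-0.054 0.979 0.026 0 0 0.413;-0.054 0.979 0.026 0 0 0.413;-0.054 0.979 0.026 0 0 0.413;-0.054 0.979 0.026 0 0 0.413;0 0 0 0 0 0"

```text
time_s: 34.85
tcp_pos: [0.4835, 0.2713, 0.2723]
ee_rot: [[-0.208, -0.978, -0.007], [-0.978, 0.208, 0.001], [0.0, 0.007, -1.0]]
wrist_force: [-0.3, -0.0, -1.1]
gripper_width: 0.264
gripper_force: 30.0
```

```bash
python3 look.py wrist w8; python3 binpose.py w8 .05 .12 .15 .16 .19
```

```text
[0.4835314  0.27133849 0.27225179] 34.85
z: [(np.float64(0.074), 64), (np.float64(0.078), 3964), (np.float64(0.082), 342), (np.float64(0.086), 69), (np.float64(0.09), 106), (np.float64(0.094), 83), (np.float64(0.098), 72), (np.float64(0.102), 98), (np.float64(0.106), 62), (np.float64(0.11), 124), (np.float64(0.114), 244), (np.float64(0.118), 327), (np.float64(0.122), 246), (np.float64(0.126), 315), (np.float64(0.13), 2669), (np.float64(0.134), 879), (np.float64(0.142), 34), (np.float64(0.15), 25), (np.float64(0.154), 40), (np.float64(0.162), 42), (np.float64(0.166), 38), (np.float64(0.17), 273), (np.float64(0.174), 218)]
4330 ((483.7706604003906, 230.44512939453125), (171.19606018066406, 84.23605346679688), 77.73345947265625) panel xy [  2.1 -11.2]
extent x [-39.6  43.5] y [-95.7  70.7]
573 ((477.5130310058594, 243.30511474609375), (9.58511734008789, 39.53059768676758), 77.8723373413086) panel xy [-6.7  0.1]
extent x [-26.3  12.5] y [-4.7  4.7]
```

View pics/w8.png

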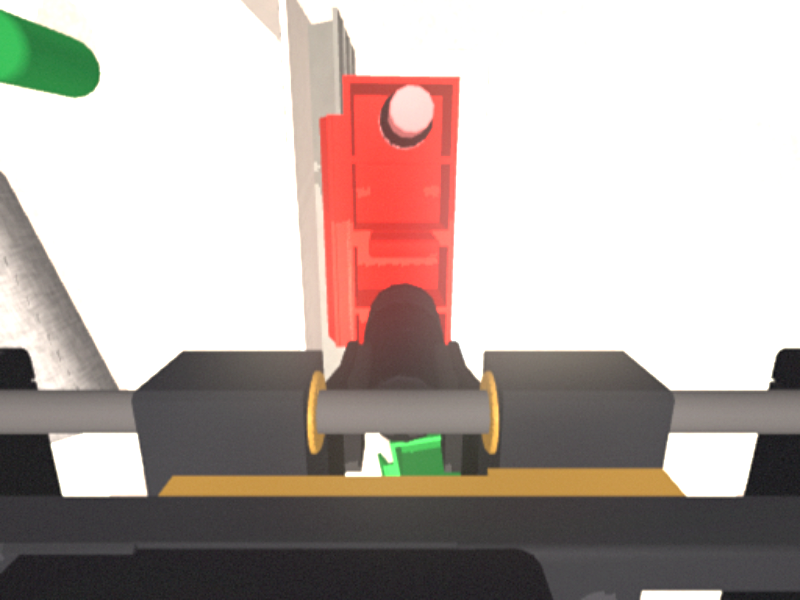

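Pink stands in pocket 1 at (408,115). Checking that the arm has settled above pocket 3, then lowering.

play_rows:
  commands: "0 0 -1 0 0 0;0 0 -0.3 0 0 0;0 0 0 0 0 0;0 0 0 0 0 0"

```text
time_s: 35.3
tcp_pos: [0.4844, 0.2682, 0.2353]
ee_rot: [[-0.213, -0.977, -0.005], [-0.977, 0.213, 0.001], [-0.0, 0.005, -1.0]]
wrist_force: [-1.0, -0.4, -0.9]
gripper_width: 0.266
gripper_force: 30.0
```

play_rows:
  commands: "0 0 -0.9 0 0 0;0 0 -0.6 0 0 0;0 0 -0.5 0 0 0;0 0 -0.4 0 0 0;0 0 -0.35 0 0 0;0 0 -0.15 0 0 0;0 0 -0.1 0 0 0;0 0 -0.08 0 0 0;0 0 0 0 0 0;0 0 0 0 0 0"

```text
time_s: 36.3
tcp_pos: [0.4841, 0.269, 0.1427]
ee_rot: [[-0.212, -0.977, -0.005], [-0.977, 0.212, 0.002], [-0.001, 0.005, -1.0]]
wrist_force: [0.1, -0.1, -0.1]
gripper_width: 0.265
gripper_force: 30.0
```

play_rows:
  commands: "0 0 0 0 0 0;0 0 0 0 0 0;0 0 0 0 0 0;0 0 0 0 0 0;0 0 0 0 0 0;0 0 0.3 0 0 0;0 0 1 0 0 0;0 0 1 0 0 0;0 0 1 0 0 0;0 0 0 0 0 0"
  grip: 45

```text
time_s: 37.3
tcp_pos: [0.4862, 0.2702, 0.247]
ee_rot: [[-0.211, -0.977, 0.003], [-0.977, 0.211, 0.008], [-0.008, -0.002, -1.0]]
wrist_force: [0.2, -1.8, -0.0]
gripper_width: 0.516
gripper_force: 0.0
```

play_rows:
  commands: "-0.042 -0.983 0 0 0 -0.392;-0.042 -0.983 0 0 0 -0.392;-0.042 -0.983 0 0 0 -0.392;-0.042 -0.983 0 0 0 -0.392;-0.042 -0.983 0 0 0 -0.392;-0.042 -0.983 -0.1 0 0 -0.392;-0.042 -0.983 -0.1 0 0 -0.392;-0.042 -0.983 -0.1 0 0 -0.392;-0.042 -0.983 -0.1 0 0 -0.392;-0.042 -0.983 -0.1 0 0 -0.392;-0.042 -0.983 -0.1 0 0 -0.392;-0.042 -0.983 -0.1 0 0 -0.392;-0.042 -0.983 -0.1 0 0 -0.392;-0.042 -0.983 -0.1 0 0 -0.392;-0.042 -0.983 -0.1 0 0 -0.392;-0.042 -0.983 -0.1 0 0 -0.392;-0.042 -0.983 -0.1 0 0 -0.392;-0.042 -0.983 -0.1 0 0 -0.392;-0.042 -0.983 -0.1 0 0 -0.392;-0.042 -0.983 -0.1 0 0 -0.392"
  grip: 50

```text
time_s: 39.3
tcp_pos: [0.4583, -0.3223, 0.1961]
ee_rot: [[-0.984, -0.178, -0.001], [-0.178, 0.984, 0.006], [-0.0, 0.006, -1.0]]
wrist_force: [-0.2, 0.2, 0.5]
gripper_width: 0.574
gripper_force: 0.0
```

play_rows:
  commands: "0 0 0 0 0 0;0 0 0 0 0 0"

```text
time_s: 39.5
tcp_pos: [0.4582, -0.3213, 0.1958]
ee_rot: [[-0.984, -0.179, -0.002], [-0.179, 0.984, 0.006], [0.0, 0.007, -1.0]]
wrist_force: [-0.0, 0.5, 0.1]
gripper_width: 0.576
gripper_force: 0.0
```

```bash
python3 caps.py
```

```text
tcp [ 0.4582 -0.3213  0.1958] cam [ 0.387 -0.336  0.358]
cap 532 [ 460.1 -321.2   11.8] [ 459.3 -321.5  101.6] [ 70.  51. 121.]
```

play_rows:
  commands: "0.035 0 -1 0 0 0;0 0 -1 0 0 0;0 0 -1 0 0 0;0 0 -0.8 0 0 0;0 0 -0.5 0 0 0;0 0 0 0 0 0"

```text
time_s: 40.15
tcp_pos: [0.4585, -0.3193, 0.0654]
ee_rot: [[-0.983, -0.182, -0.005], [-0.182, 0.983, 0.008], [0.004, 0.009, -1.0]]
wrist_force: [-0.4, -0.0, 0.6]
gripper_width: 0.572
gripper_force: 0.0
```

play_rows:
  commands: "0 0 0 0 0 0;0 0 0 0 0 0;0 0 0 0 0 0;0 0 0 0 0 0;0 0 0 0 0 0;0 0 0 0 0 0;0 0 0 0 0 0"
  grip: 10

```text
time_s: 40.85
tcp_pos: [0.4601, -0.3212, 0.068]
ee_rot: [[-0.984, -0.181, 0.0], [-0.181, 0.984, 0.005], [-0.001, 0.005, -1.0]]
wrist_force: [-0.6, 2.1, 5.3]
gripper_width: 0.268
gripper_force: 30.0
```

play_rows:
  commands: "0 0 0.6 0 0 0;0 0 0.9 0 0 0;0 0 1 0 0 0;0 0 1 0 0 0;0 0 1 0 0 0;0 0 1 0 0 0;0 0 0.9 0 0 0"

```text
time_s: 41.55
tcp_pos: [0.4594, -0.321, 0.26]
ee_rot: [[-0.984, -0.18, -0.001], [-0.18, 0.984, 0.006], [-0.0, 0.006, -1.0]]
wrist_force: [1.2, -0.8, -2.1]
gripper_width: 0.266
gripper_force: 30.0
```

play_rows:
  commands: "0.022 0.945 0.026 0 0 0.413;0.022 0.945 0.026 0 0 0.413;0.022 0.945 0.026 0 0 0.413;0.022 0.945 0.026 0 0 0.413;0.022 0.945 0.026 0 0 0.413;0.022 0.945 0.026 0 0 0.413;0.022 0.945 0.026 0 0 0.413;0.022 0.945 0.026 0 0 0.413;0.022 0.945 0.026 0 0 0.413;0.022 0.945 0.026 0 0 0.413;0.022 0.945 0.026 0 0 0.413;0.022 0.945 0.026 0 0 0.413;0.022 0.945 0.026 0 0 0.413;0.022 0.945 0.026 0 0 0.413;0.022 0.945 0.026 0 0 0.413;0.022 0.945 0.026 0 0 0.413;0.022 0.945 0.026 0 0 0.413;0.022 0.945 0.026 0 0 0.413;0.022 0.945 0.026 0 0 0.413;0 0 0 0 0 0"

```text
time_s: 43.55
tcp_pos: [0.4722, 0.22, 0.2729]
ee_rot: [[-0.207, -0.978, -0.007], [-0.978, 0.207, 0.001], [0.0, 0.007, -1.0]]
wrist_force: [0.0, 1.0, -1.3]
gripper_width: 0.264
gripper_force: 30.0
```

play_rows:
  commands: "0 0 0 0 0 0;0 0 0 0 0 0"

```text
time_s: 43.75
tcp_pos: [0.472, 0.2168, 0.2735]
ee_rot: [[-0.212, -0.977, -0.007], [-0.977, 0.212, 0.001], [0.001, 0.007, -1.0]]
wrist_force: [1.3, -0.3, -0.8]
gripper_width: 0.271
gripper_force: 30.0
```

```bash
python3 look.py wrist w9; python3 binpose.py w9 .05 .12 .15 .16 .19; python3 look.py top t9; python3 binpose.py t9 .05 .12 .15 .16 .19
```

```text
[0.47196731 0.21679249 0.27354954] 43.75
z: [(np.float64(0.074), 48), (np.float64(0.078), 2068), (np.float64(0.082), 156), (np.float64(0.086), 69), (np.float64(0.09), 30), (np.float64(0.094), 58), (np.float64(0.098), 38), (np.float64(0.102), 76), (np.float64(0.106), 42), (np.float64(0.11), 79), (np.float64(0.114), 155), (np.float64(0.118), 210), (np.float64(0.122), 219), (np.float64(0.126), 223), (np.float64(0.13), 1816), (np.float64(0.134), 496)]
2840 ((486.318359375, 241.75350952148438), (193.0240478515625, 84.01163482666016), 77.61685943603516) panel xy [2.2 0.4]
extent x [-39.4  43.6] y [-96.   95.4]
[0.47208448 0.21666055 0.27377388] 43.8
z: [(np.float64(0.074), 70), (np.float64(0.078), 151), (np.float64(0.082), 29), (np.float64(0.118), 16), (np.float64(0.122), 19), (np.float64(0.126), 71), (np.float64(0.13), 123), (np.float64(0.134), 26)]
248 ((481.4097900390625, 225.97804260253906), (166.31649780273438, 83.00495910644531), 78.30333709716797) panel xy [  0.8 -16. ]
extent x [-40.   41.9] y [-99.   58.3]
11 ((462.20233154296875, 174.55642700195312), (8.829724311828613, 23.215721130371094), 40.18730163574219) panel xy [ -7.1 -70.3]
extent x [-18.1  -0.4] y [-80.5 -64.1]
```

View pics/w9.png

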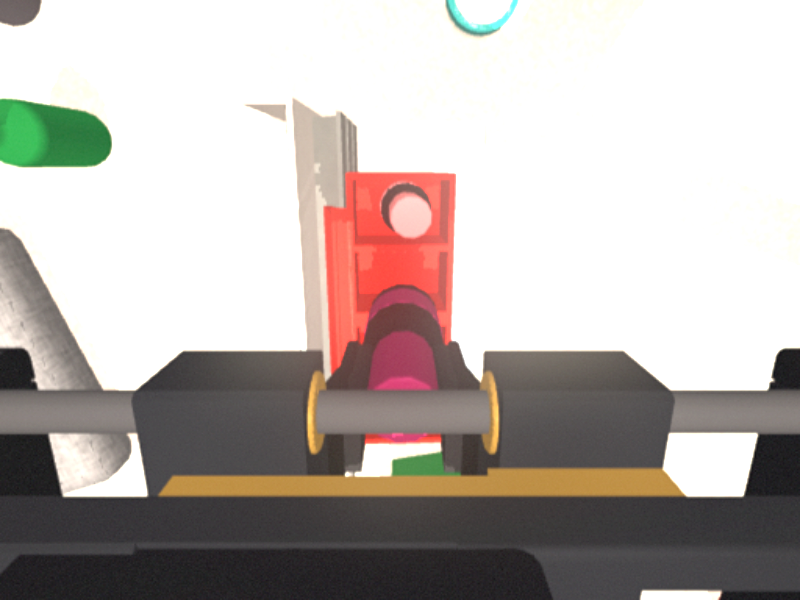

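play_rows:
  commands: "0 0.03 -1 0 0 0;0 0 -1 0 0 0;0 0 -0.6 0 0 0;0 0 -0.5 0 0 0;0 0 -0.4 0 0 0;0 0 -0.4 0 0 0;0 0 -0.25 0 0 0;0 0 -0.1 0 0 0;0 0 -0.08 0 0 0;0 0 0 0 0 0;0 0 0 0 0 0"

```text
time_s: 44.95
tcp_pos: [0.4726, 0.2187, 0.1446]
ee_rot: [[-0.211, -0.978, -0.005], [-0.978, 0.211, 0.002], [-0.001, 0.005, -1.0]]
wrist_force: [-1.0, -0.1, 0.2]
gripper_width: 0.269
gripper_force: 30.0
```

play_rows:
  commands: "0 0 0 0 0 0;0 0 0 0 0 0;0 0 0 0 0 0;0 0 0 0 0 0;0 0 0 0 0 0;0 0 0.3 0 0 0;0 0 1 0 0 0;0 0 1 0 0 0;0 0 1 0 0 0;0 0 0 0 0 0"
  grip: 45

```text
time_s: 45.95
tcp_pos: [0.4746, 0.2198, 0.2487]
ee_rot: [[-0.21, -0.978, 0.003], [-0.978, 0.21, 0.007], [-0.008, -0.002, -1.0]]
wrist_force: [0.1, 0.4, 1.0]
gripper_width: 0.516
gripper_force: 0.0
```

play_rows:
  commands: "0 0 0.5 0 0 0;0.452 -0.881 0.06 0 0 -0.56;0.452 -0.881 0.06 0 0 -0.56;0.452 -0.881 0.06 0 0 -0.56;0.452 -0.881 0.06 0 0 -0.56;0.452 -0.881 0.06 0 0 -0.56;0.452 -0.881 0.06 0 0 -0.56;0.452 -0.881 0.06 0 0 -0.56;0.452 -0.881 0.06 0 0 -0.56;0.452 -0.881 0.06 0 0 -0.56;0.452 -0.881 0.06 0 0 -0.56;0.452 -0.881 0.06 0 0 -0.56;0.452 -0.881 0.06 0 0 -0.56;0.452 -0.881 0.06 0 0 -0.56;0.452 -0.881 0.06 0 0 -0.56;0 0 0 0 0 0;0 0 0 0 0 0"
  grip: 0

```text
time_s: 47.65
tcp_pos: [0.6619, -0.1521, 0.2825]
ee_rot: [[-0.984, -0.181, -0.002], [-0.181, 0.984, 0.006], [0.001, 0.006, -1.0]]
wrist_force: [0.5, 0.9, 0.0]
gripper_width: 0.004
gripper_force: 0.0
```

```bash
python3 look.py top t10; python3 look.py scene s10; python3 binpose.py t10 .05 .12 .15 .16 .19; python3 - <<'E'
from h import *
q=np.load("t10.npz")["X"].reshape(-1,3)
a=np.radians(10.3);ex=np.array([np.cos(a),np.sin(a)]);ey=np.array([-ex[1],ex[0]]);d=q[:,:2]-[.5558,-.2316]
pe=np.c_[d@ex,d@ey,q[:,2]]
m=(abs(pe[:,1])<.12)&(pe[:,0]>-.05)&(pe[:,0]<.13)&(pe[:,2]>.1)&(pe[:,2]<.225)
s=pe[m]; print(len(s)); print("zmax",s[:,2].max(),"x at top",np.percentile(s[s[:,2]>.19][:,0],[2,50,98]).round(3),"x all",np.percentile(s[:,0],[1,99]).round(3))
E
python3 - <<'E'
import cv2,numpy as np
a=np.load("t10.npz")["p"][140:240,130:290];b=np.load("s10.npz")["p"][150:310,180:340]
f=lambda x:cv2.resize(cv2.convertScaleAbs(x,alpha=1.7),(400,int(400*x.shape[0]/x.shape[1])),interpolation=cv2.INTER_CUBIC)
a,b=f(a),f(b);a=cv2.copyMakeBorder(a,0,b.shape[0]-a.shape[0],0,0,0);cv2.imwrite("pics/c10.png",np.hstack([a,b]))
E
```

```text
[ 0.66189779 -0.15205914  0.28246533] 47.65
[ 0.66174324 -0.15141647  0.2828622 ] 47.7
z: [(np.float64(0.074), 186), (np.float64(0.078), 331), (np.float64(0.082), 77), (np.float64(0.086), 22), (np.float64(0.09), 17), (np.float64(0.094), 33), (np.float64(0.098), 29), (np.float64(0.102), 18), (np.float64(0.106), 28), (np.float64(0.11), 33), (np.float64(0.114), 35), (np.float64(0.118), 55), (np.float64(0.122), 65), (np.float64(0.126), 164), (np.float64(0.13), 321), (np.float64(0.134), 94), (np.float64(0.17), 45), (np.float64(0.174), 38)]
681 ((484.8643798828125, 239.63839721679688), (194.24705505371094, 83.7462158203125), 77.54646301269531) panel xy [ 1.3 -1.9]
extent x [-40.3  42.2] y [-98.7  92.1]
100 ((474.3323059082031, 239.4200897216797), (68.09236145019531, 37.56086349487305), 54.788917541503906) panel xy [-9.  -4.4]
extent x [-27.   10.4] y [-39.2  24.8]
1686
zmax 0.20859642715469015 x at top [0.026 0.051 0.078] x all [0.016 0.105]
```

View pics/c10.png

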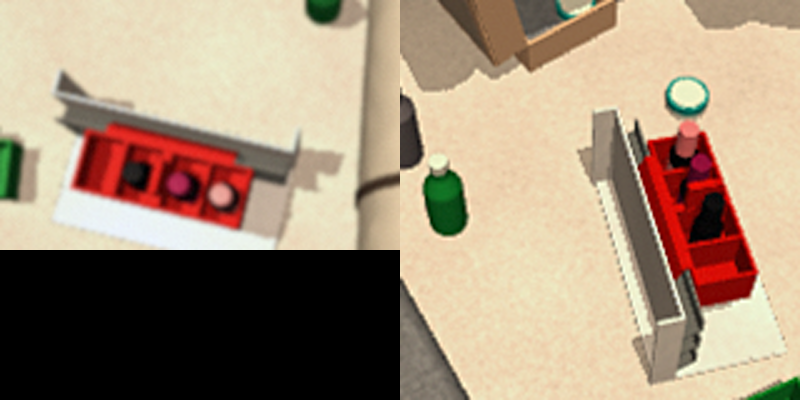

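All three bottles stand in pockets: pink (220,192), plum (180,182) and black (135,173). Now I close the case by pushing the lid from behind, beside its tab.

play_rows:
  commands: "0 0 -1 0 0 0;0 0 -1 0 0 0;0 0 -1 0 0 0;0 0 -0.8 0 0 0;0 0 0 0 0 0;-0.3 -0.055 0 0 0 0;-0.3 -0.055 0 0 0 0;-0.3 -0.055 0 0 0 0;-0.3 -0.055 0 0 0 0;-0.3 -0.055 0 0 0 0"

```text
time_s: 48.75
tcp_pos: [0.6181, -0.1601, 0.1716]
ee_rot: [[-0.983, -0.182, 0.005], [-0.182, 0.983, 0.005], [-0.006, 0.004, -1.0]]
wrist_force: [2.7, 0.6, 2.4]
gripper_width: 0.008
gripper_force: 1.3
```

play_rows:
  commands: "-0.3 -0.055 0 0 0 0;-0.3 -0.055 0 0 0 0;-0.3 -0.055 0 0 0 0;-0.3 -0.055 0 0 0 0"

```text
time_s: 49.15
tcp_pos: [0.5811, -0.1667, 0.1701]
ee_rot: [[-0.983, -0.182, 0.001], [-0.182, 0.983, 0.005], [-0.002, 0.005, -1.0]]
wrist_force: [3.3, 0.2, 4.9]
gripper_width: 0.004
gripper_force: 2.3
```

play_rows:
  commands: "-0.3 -0.055 0 0 0 0;-0.3 -0.055 0 0 0 0;-0.3 -0.055 0 0 0 0;-0.3 -0.055 0 0 0 0;-0.3 -0.055 0 0 0 0;-0.3 -0.055 0 0 0 0;-0.3 -0.055 0 0 0 0;-0.3 -0.055 0 0 0 0;0 0 0 0 0 0"

```text
time_s: 50.05
tcp_pos: [0.5071, -0.1797, 0.169]
ee_rot: [[-0.984, -0.181, -0.003], [-0.181, 0.984, 0.006], [0.002, 0.007, -1.0]]
wrist_force: [0.4, 0.4, 0.1]
gripper_width: 0.004
gripper_force: 0.0
```

No contact any more, so the lid is sinking. I lift clear, move away, and let it shut.

play_rows:
  commands: "0 0 0.5 0 0 0;0 0 1 0 0 0;0 0 1 0 0 0;0 0.9 0.5 0 0 0;-0.4 0.9 0 0 0 0;-0.4 0.9 0 0 0 0;-0.4 0.9 0 0 0 0;0 0.9 0 0 0 0;0 0 0 0 0 0;0 0 0 0 0 0;0 0 0 0 0 0;0 0 0 0 0 0;0 0 0 0 0 0;0 0 0 0 0 0;0 0 0 0 0 0"

```text
time_s: 51.55
tcp_pos: [0.4731, -0.0449, 0.2593]
ee_rot: [[-0.984, -0.181, -0.001], [-0.181, 0.984, 0.006], [-0.0, 0.006, -1.0]]
wrist_force: [0.8, 0.1, -0.2]
gripper_width: 0.008
gripper_force: 0.0
```

```bash
python3 look.py scene s11; python3 look.py top t11; python3 - <<'E'
from h import *
q=np.load("t11.npz")["X"].reshape(-1,3)
a=np.radians(10.3);ex=np.array([np.cos(a),np.sin(a)]);ey=np.array([-ex[1],ex[0]]);d=q[:,:2]-[.482,-.245]
pe=np.c_[d@ex,d@ey,q[:,2]]
m=(abs(pe[:,1])<.1)
for x in(-.065,-.03,.03,.065): print(x,np.median(pe[m&(abs(pe[:,0]-x)<.008)][:,2]).round(4))
E
python3 binpose.py t11 .05 .12 .15 .16 .19
```

```text
[ 0.47311317 -0.04491225  0.25926235] 51.55
[ 0.47310275 -0.04484302  0.25928626] 51.6
-0.065 0.1115
-0.03 0.1124
0.03 0.112
0.065 0.1113
z: [(np.float64(0.074), 106), (np.float64(0.078), 184), (np.float64(0.082), 42), (np.float64(0.114), 19), (np.float64(0.118), 37), (np.float64(0.122), 30), (np.float64(0.126), 97), (np.float64(0.13), 140), (np.float64(0.134), 33), (np.float64(0.17), 32), (np.float64(0.174), 17)]
324 ((493.3284606933594, 277.17584228515625), (117.25852966308594, 83.64765167236328), 77.38720703125) panel xy [ 1.6 36.5]
extent x [-40.2  42. ] y [-17.3  93.4]
60 ((473.7237548828125, 254.30502319335938), (35.56626510620117, 41.2656364440918), 8.972108840942383) panel xy [-12.7  10. ]
extent x [-26.8   9.9] y [-7.2 28.4]
```

View pics/s11.png

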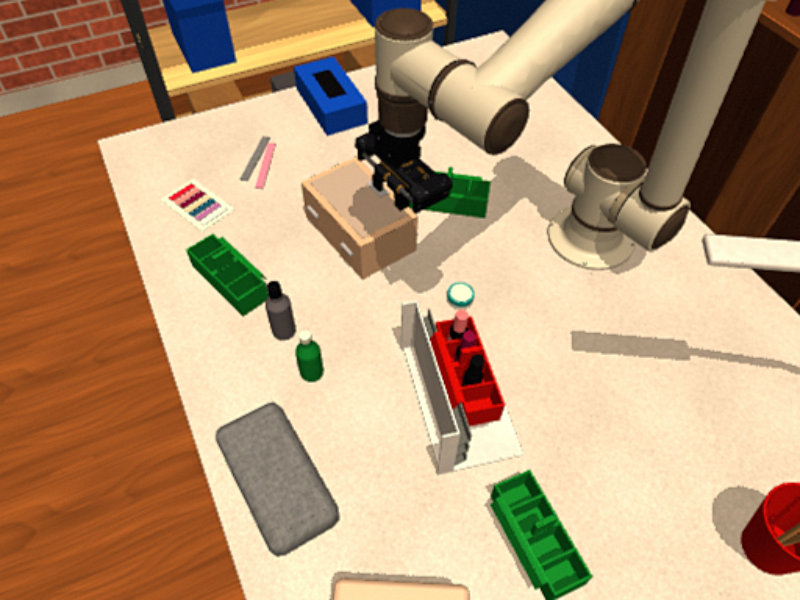

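The scene view shows the case shut (lid flat at 0.112 m), the bin hung with three bottles at (460..475, 320..370), and the tins and tall bottles where they were. Handing in.

```bash
python3 -c "
from station import r
print(r.finish_job())"
```

```text
the job is handed in; nothing more can be done
None
```

The job is handed in: the red bin hangs centred on the top rail with the three gel bottles (pink, plum and black; there was no gold one) in separate pockets. The case is shut again with the powder tin inside, and the other tin and the two tall bottles were not touched. No verdict was returned.

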